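Find the full tablet jar in the locked carrier by its weight and hold it up

TASK

A ward has returned a locked carrier with three identical closed tablet jars, one full and two part-used: pull its locking knob all the way out, then heft the jars one by one from left to right, lifting each straight up clear of its well and setting it back, to feel which is the full, heaviest one. Stand the full jar on the table clear of the carrier, let go of it, and push the knob fully home so that the two part-used jars are locked in their wells for the journey back. Then pick the full jar up by its cap and finish while holding it still and upright with its underside about 20 cm above the table for the pharmacist's check; tip no jar over and leave the other things where they are.

Things in the scene. Friction and masses are not known exactly. Their poses are not given: they have to be found in the camera images.
- carrier: transit carrier fixed on the table, 100 mm deep (x) by 284 mm wide (y, left); origin at its underside's centre. Base 14 mm thick, three wells in a row along y, 84 mm apart. End plates 50 mm high (87 mm at the front part). A locking bar runs 41 mm in front of the wells' centres (-x), top at 80 mm. The table is clear for 150 mm in front of it (-x)
- well_left (a point): centre of the floor of the left well (carrier y = +84 mm), 6 mm above the table; the well is 55 mm in diameter and 8 mm deep
- well_middle (a point): the same for the middle well
- well_right (a point): the same for the right well, at the knob's end
- lock_bar (a joint): locking bar's travel in m along the carrier's -y. 0: home, each of its three tongues lies over a jar's shoulder, so no jar can be lifted; 0.036: fully out, the tongues stand between the jars. An over-centre spring strut holds it at either end: about 6 N moves it off an end, and past half-way it goes over by itself
- knob (a point): centre of the black round knob on the bar's right end (moves with it): 27 mm diameter about the carrier's y, 18 mm long, on a 12 mm stem, 75 mm above the table; at home its inner face is 20 mm off the right end plate. Pinch it from above across the carrier's x and pull along the carrier's -y
- jar_a: one of three closed white jars, alike to the eye: body 52 mm diameter up to 66 mm, neck 33 mm, ribbed cap 42 mm diameter from 78 to 104 mm (top); origin at the centre of the underside, z up. Grip the cap. Each starts in a well; which is where changes. One jar is full (0.38 to 0.47 kg), two part-used (0.13 to 0.24 kg)
- jar_b: one of three closed white jars, alike to the eye: body 52 mm diameter up to 66 mm, neck 33 mm, ribbed cap 42 mm diameter from 78 to 104 mm (top); origin at the centre of the underside, z up. Grip the cap. Each starts in a well; which is where changes. One jar is full (0.38 to 0.47 kg), two part-used (0.13 to 0.24 kg)
- jar_c: one of three closed white jars, alike to the eye: body 52 mm diameter up to 66 mm, neck 33 mm, ribbed cap 42 mm diameter from 78 to 104 mm (top); origin at the centre of the underside, z up. Grip the cap. Each starts in a well; which is where changes. One jar is full (0.38 to 0.47 kg), two part-used (0.13 to 0.24 kg)
- carton_a: medicine carton lying flat, 90 x 50 x 20 mm, on the left; leave it alone
- carton_b: medicine carton lying flat, 95 x 46 x 28 mm, behind the carrier; leave it alone
- vial_1: glass vial standing, 26 mm diameter, 53 mm tall, behind the carrier; leave it alone
- vial_3: glass vial standing, 22 mm diameter, 47 mm tall, behind the carrier; leave it alone
- cream_tube: cream tube lying, 30 x 82 x 20 mm, behind the carrier; leave it alone
- blister_a: strip of tablets lying flat, 88 x 38 x 5 mm, on the right behind the carrier's knob; leave it alone

How it is judged (in metres and radians):
On the way, in this order (a step that is already met when the one before it is completed fails the run):
1. the locking knob is pulled out (value of joint lock_bar above 0.031 m), for 0.2 s.
2. the jar in the left well is hefted: lifted straight up in the gripper, 18 mm or more off the well's floor (((horizontal distance between jar_a and well_left below 0.03 m and height (world z) of jar_a above 0.024 m and contact force between the fingers and jar_a above 0.5 N) or (horizontal distance between jar_b and well_left below 0.03 m and height (world z) of jar_b above 0.024 m and contact force between the fingers and jar_b above 0.5 N) or (horizontal distance between jar_c and well_left below 0.03 m and height (world z) of jar_c above 0.024 m and contact force between the fingers and jar_c above 0.5 N))), for 0.2 s.
3. the jar in the middle well is hefted: lifted straight up in the gripper, 18 mm or more off the well's floor (((horizontal distance between jar_a and well_middle below 0.03 m and height (world z) of jar_a above 0.024 m and contact force between the fingers and jar_a above 0.5 N) or (horizontal distance between jar_b and well_middle below 0.03 m and height (world z) of jar_b above 0.024 m and contact force between the fingers and jar_b above 0.5 N) or (horizontal distance between jar_c and well_middle below 0.03 m and height (world z) of jar_c above 0.024 m and contact force between the fingers and jar_c above 0.5 N))), for 0.2 s.
4. the jar in the right well is hefted: lifted straight up in the gripper, 18 mm or more off the well's floor (((horizontal distance between jar_a and well_right below 0.03 m and height (world z) of jar_a above 0.024 m and contact force between the fingers and jar_a above 0.5 N) or (horizontal distance between jar_b and well_right below 0.03 m and height (world z) of jar_b above 0.024 m and contact force between the fingers and jar_b above 0.5 N) or (horizontal distance between jar_c and well_right below 0.03 m and height (world z) of jar_c above 0.024 m and contact force between the fingers and jar_c above 0.5 N))), for 0.2 s.
5. the full jar stands upright on the table, away from the carrier's wells, let go, pressing on the table with its weight of over 3 N (((height (world z) of jar_a below 0.004 m and angle between jar_a's own z axis and vertical below 0.1 rad and linear speed of jar_a below 0.02 m/s and contact force between jar_a and the arm below 0.05 N and contact force between jar_a and the fingers below 0.05 N and contact force between jar_a and anything else above 3 N and horizontal distance between jar_a and well_left above 0.07 m and horizontal distance between jar_a and well_middle above 0.07 m and horizontal distance between jar_a and well_right above 0.07 m) or (height (world z) of jar_b below 0.004 m and angle between jar_b's own z axis and vertical below 0.1 rad and linear speed of jar_b below 0.02 m/s and contact force between jar_b and the arm below 0.05 N and contact force between jar_b and the fingers below 0.05 N and contact force between jar_b and anything else above 3 N and horizontal distance between jar_b and well_left above 0.07 m and horizontal distance between jar_b and well_middle above 0.07 m and horizontal distance between jar_b and well_right above 0.07 m) or (height (world z) of jar_c below 0.004 m and angle between jar_c's own z axis and vertical below 0.1 rad and linear speed of jar_c below 0.02 m/s and contact force between jar_c and the arm below 0.05 N and contact force between jar_c and the fingers below 0.05 N and contact force between jar_c and anything else above 3 N and horizontal distance between jar_c and well_left above 0.07 m and horizontal distance between jar_c and well_middle above 0.07 m and horizontal distance between jar_c and well_right above 0.07 m))), for 0.2 s.
6. the knob is pushed home with the two part-used jars seated in wells, while the full jar stands on the table (value of joint lock_bar below 0.004 m and ((height (world z) of jar_a below 0.004 m and angle between jar_a's own z axis and vertical below 0.1 rad and linear speed of jar_a below 0.02 m/s and contact force between jar_a and the arm below 0.05 N and contact force between jar_a and the fingers below 0.05 N and contact force between jar_a and anything else above 3 N and horizontal distance between jar_a and well_left above 0.07 m and horizontal distance between jar_a and well_middle above 0.07 m and horizontal distance between jar_a and well_right above 0.07 m and ((horizontal distance between jar_b and well_left below 0.006 m or horizontal distance between jar_b and well_middle below 0.006 m or horizontal distance between jar_b and well_right below 0.006 m) and height (world z) of jar_b below 0.01 m and angle between jar_b's own z axis and vertical below 0.06 rad) and ((horizontal distance between jar_c and well_left below 0.006 m or horizontal distance between jar_c and well_middle below 0.006 m or horizontal distance between jar_c and well_right below 0.006 m) and height (world z) of jar_c below 0.01 m and angle between jar_c's own z axis and vertical below 0.06 rad)) or (height (world z) of jar_b below 0.004 m and angle between jar_b's own z axis and vertical below 0.1 rad and linear speed of jar_b below 0.02 m/s and contact force between jar_b and the arm below 0.05 N and contact force between jar_b and the fingers below 0.05 N and contact force between jar_b and anything else above 3 N and horizontal distance between jar_b and well_left above 0.07 m and horizontal distance between jar_b and well_middle above 0.07 m and horizontal distance between jar_b and well_right above 0.07 m and ((horizontal distance between jar_a and well_left below 0.006 m or horizontal distance between jar_a and well_middle below 0.006 m or horizontal distance between jar_a and well_right below 0.006 m) and height (world z) of jar_a below 0.01 m and angle between jar_a's own z axis and vertical below 0.06 rad) and ((horizontal distance between jar_c and well_left below 0.006 m or horizontal distance between jar_c and well_middle below 0.006 m or horizontal distance between jar_c and well_right below 0.006 m) and height (world z) of jar_c below 0.01 m and angle between jar_c's own z axis and vertical below 0.06 rad)) or (height (world z) of jar_c below 0.004 m and angle between jar_c's own z axis and vertical below 0.1 rad and linear speed of jar_c below 0.02 m/s and contact force between jar_c and the arm below 0.05 N and contact force between jar_c and the fingers below 0.05 N and contact force between jar_c and anything else above 3 N and horizontal distance between jar_c and well_left above 0.07 m and horizontal distance between jar_c and well_middle above 0.07 m and horizontal distance between jar_c and well_right above 0.07 m and ((horizontal distance between jar_a and well_left below 0.006 m or horizontal distance between jar_a and well_middle below 0.006 m or horizontal distance between jar_a and well_right below 0.006 m) and height (world z) of jar_a below 0.01 m and angle between jar_a's own z axis and vertical below 0.06 rad) and ((horizontal distance between jar_b and well_left below 0.006 m or horizontal distance between jar_b and well_middle below 0.006 m or horizontal distance between jar_b and well_right below 0.006 m) and height (world z) of jar_b below 0.01 m and angle between jar_b's own z axis and vertical below 0.06 rad)))), for 0.2 s.
At the end, for the whole second after the job is handed in: the full jar is held still by the fingers, underside more than 15 cm above the table, within 0.2 rad of upright; the locking bar is within 4 mm of home; the other two jars stand in wells, within 6 mm of a well's centre and 4 mm of its floor, within 0.06 rad of upright (value of joint lock_bar below 0.004 m and ((height (world z) of jar_a above 0.15 m and angle between jar_a's own z axis and vertical below 0.2 rad and linear speed of jar_a below 0.03 m/s and contact force between the fingers and jar_a above 1 N and ((horizontal distance between jar_b and well_left below 0.006 m or horizontal distance between jar_b and well_middle below 0.006 m or horizontal distance between jar_b and well_right below 0.006 m) and height (world z) of jar_b below 0.01 m and angle between jar_b's own z axis and vertical below 0.06 rad) and ((horizontal distance between jar_c and well_left below 0.006 m or horizontal distance between jar_c and well_middle below 0.006 m or horizontal distance between jar_c and well_right below 0.006 m) and height (world z) of jar_c below 0.01 m and angle between jar_c's own z axis and vertical below 0.06 rad)) or (height (world z) of jar_b above 0.15 m and angle between jar_b's own z axis and vertical below 0.2 rad and linear speed of jar_b below 0.03 m/s and contact force between the fingers and jar_b above 1 N and ((horizontal distance between jar_a and well_left below 0.006 m or horizontal distance between jar_a and well_middle below 0.006 m or horizontal distance between jar_a and well_right below 0.006 m) and height (world z) of jar_a below 0.01 m and angle between jar_a's own z axis and vertical below 0.06 rad) and ((horizontal distance between jar_c and well_left below 0.006 m or horizontal distance between jar_c and well_middle below 0.006 m or horizontal distance between jar_c and well_right below 0.006 m) and height (world z) of jar_c below 0.01 m and angle between jar_c's own z axis and vertical below 0.06 rad)) or (height (world z) of jar_c above 0.15 m and angle between jar_c's own z axis and vertical below 0.2 rad and linear speed of jar_c below 0.03 m/s and contact force between the fingers and jar_c above 1 N and ((horizontal distance between jar_a and well_left below 0.006 m or horizontal distance between jar_a and well_middle below 0.006 m or horizontal distance between jar_a and well_right below 0.006 m) and height (world z) of jar_a below 0.01 m and angle between jar_a's own z axis and vertical below 0.06 rad) and ((horizontal distance between jar_b and well_left below 0.006 m or horizontal distance between jar_b and well_middle below 0.006 m or horizontal distance between jar_b and well_right below 0.006 m) and height (world z) of jar_b below 0.01 m and angle between jar_b's own z axis and vertical below 0.06 rad)))); the arm keeps its last pose, push and grip.
It fails at once if a jar is tipped over (leans more than 0.7 rad) (angle between any of jar_a, jar_b, jar_c's own z axis and vertical above 0.7 rad).
It fails at once if one of the other things on the table is moved by more than 20 mm (distance of any of carton_a, carton_b, vial_1, vial_3, cream_tube, blister_a from where it was at the start of the episode above 0.02 m).
It also fails if it takes over 72 s, if anything falls off the work surface, if the arm or the gripper's body presses on something with over 40 N, if the wrist force passes 120 N, or if a joint passes its speed limit or range.

ROBOT

A 6-joint arm with a two-finger parallel gripper is mounted at the origin on a cart in front of the work surface, level with it; the furniture and walls round the work are solid. World frame = base frame: x ahead of the robot, y to its left, z up, the work surface at z = 0. Lengths are in m, angles in degrees, forces in N, time in s.
With the tool pointing down it reaches from about 0.325 to 0.775 m from the base axis. Payload 9.3 kg.
Tool frame: the origin (TCP) lies on the centre line of the jaws, within the pads' length; the fingertips stand 17 mm ahead of it and the grasp point (between the pads) lies 2 mm behind it; z points along the fingers, y is the line along which they close (so a half turn about z gives the same grasp; the last joint's range is limited). The gripper opens to 85 mm and grips with 20 to 120 N. Pads are 22 mm wide; open, the fingers measure 114 mm over their backs; the gripper's body (76 mm by 85 mm) begins 54 mm behind the grasp point. The pads swing forward as they close: fully open they stand 13 mm farther back than shut.
Start: joints at [64.882, 14.817, 1.232, 76.415, 0, 81.257], TCP at [0.155, 0.528, 0.248] pointing down, gripper open.
Joint ranges: [-174.27, 174.27], [-52.1, 104.24], [-59.71, 78.15], [-110.17, 111.67], [-87.03, 83.33], [-180, 180]. Speed limits (degrees/s): [127.2, 127.2, 159.86, 180, 180, 180].

INTERFACE

Orientations are given as a 3x3 rotation matrix whose columns are the frame's x, y, z axes.
In Python, from cell import ctrl, telemetry, snapshot, order gives the robot as it stands. Calls block until the motion is done:
- ctrl.goto(position, orientation): joint-space move of the TCP to a pose.
- ctrl.servo_line(position, orientation=None, speed=0.15, stop_force=None): straight line of the TCP; orientation=None keeps the orientation; speed is the mean speed in m/s. With stop_force (N) it stops when the force on the tool has changed by that much, and returns True; else False.
- ctrl.move_j(angles): joint-space move.
- ctrl.gripper_to(opening, grip_force=None): finger opening in m; grip_force is the grip in N (None keeps the last); returns when the fingers have stopped.
- ctrl.pause(seconds).
- ctrl.ik(position, orientation): joint angles nearest the present ones, or None.
- telemetry.sense(): the state.
- snapshot(name): name is "side" or "top" or "wrist"; returns a dict with "frame" (400x640x3 uint8, blue, green, red), "fx", "fy", "cx", "cy" (pixels), "R" (3x3) and "t" (3): a world point X has camera coordinates R X + t; the wrist camera has in their place "hand_eye" (4x4, takes a point from camera to tool coordinates, whose origin is the TCP and whose axes are the flange's). Camera axes: x right, y down, z forward; pixel columns grow to the right and rows downward; lengths in m; the calibration is good to about 2 mm. The wrist camera is an equidistant fisheye: a pixel r from the principal point sees the ray r / f radians off the axis. A picture is of the moment at which its call begins: read the wrist's pose just before it. There is no depth.
A pose or a line that the arm cannot do raises ctrl.MotionError and nothing moves.
- order.close_job(): hands the job in; it is judged then, once.
The state is a dict: "time_s": time; "joint_positions": joint angles; "joint_velocities": joint speeds; "joint_efforts": joint torques, N m; "eef_pos": TCP position; "tcp_rot": TCP orientation; "contact_force": force on the tool from outside, world axes, zero at the start; "torque": the same for the moment, N m; "width": finger opening in m; "finger_force": force on a finger pad.
Only numpy, scipy, OpenCV 4.12 (cv2) and the standard library are available. Lean on these libraries where they do the work, as an engineer would, in place of code of your own. Each camera call takes 0.05 s, during which the arm holds its last target. There are 200 camera calls.

## Working session

There is one attempt and no reset: what is moved stays moved. The work goes in short steps, each a Python script; the robot and the scene stay as the last script left them, time stands still between calls to the robot, and variables do not carry over. Pictures are saved under pics/ and viewed, at most 10 in all, crops included, and the job is handed in when it is done.

```bash
mkdir -p pics; ls; python3 - <<'E'
from cell import *
import cv2,numpy as np
s=telemetry.sense();print(s)
for n in("side","top"):
    d=snapshot(n);cv2.imwrite(f"pics/{n}0.png",d["frame"]);print(n,d["fx"],d["fy"],d["cx"],d["cy"],np.round(d["R"],4).tolist(),np.round(d["t"],4))
    np.savez(f"{n}.npz",**d)
E
```

```text
pics
{'time_s': 0.0, 'joint_positions': array([6.48799182e+01, 1.48504190e+01, 1.18809075e+00, 7.64170096e+01,
       1.68051198e-03, 8.12593121e+01]), 'joint_velocities': array([-0.12564442, -0.0709493 ,  0.02284652, -0.05991847, -0.06161338,
       -0.06561376]), 'joint_efforts': array([ 2.18134141e-03, -5.55637801e+01,  3.44539726e+01,  1.35139460e-02,
       -2.44382736e-04, -3.80245552e-06]), 'eef_pos': array([0.15495035, 0.52743097, 0.24765796]), 'tcp_rot': array([[-9.59415376e-01,  2.81996026e-01, -6.14387497e-04],
       [ 2.81996594e-01,  9.59414603e-01, -1.24128965e-03],
       [ 2.39413588e-04, -1.36416756e-03, -9.99999041e-01]]), 'contact_force': array([-0.07595197, -0.14884273,  0.62864182]), 'torque': array([0.01274038, 0.00857352, 0.03911607]), 'finger_force': 0.0, 'width': 0.08512957907096154}
side 373.2020134005915 373.2020134005915 312.809301750266 190.85384056496184 [[-0.9684, -0.2493, 0.0002], [-0.1593, 0.6181, -0.7698], [0.1918, -0.7455, -0.6383]] [0.6045 0.1275 0.8673]
top 509.9939344883078 509.9939344883078 323.9858819459978 200.26963173748743 [[0.0286, -0.9992, 0.0275], [-0.9971, -0.0305, -0.0699], [0.0707, -0.0254, -0.9972]] [0.0212 0.6187 1.4289]
```

View pics/top0.png

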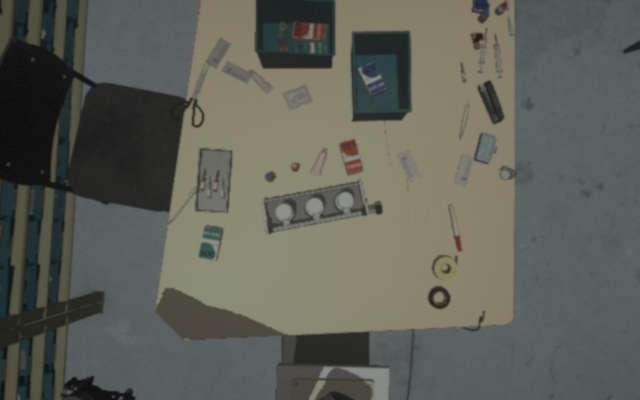

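View pics/side0.png

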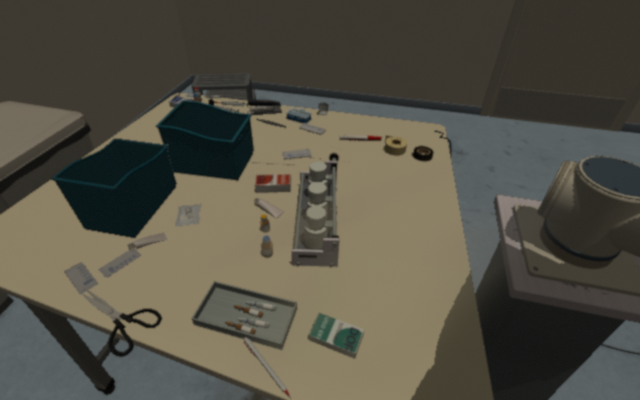

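The top view shows the carrier with caps near (285,212), (315,206) and (345,201), and the knob at (379,208). The side view has the jars in a row at about (317,170)–(315,235) and the knob at (334,157). I'll localise coarsely, then refine from the wrist camera.

```bash
cat > h.py <<'E'
from cell import ctrl,telemetry,snapshot,order
import cv2,numpy as np
def ray_fixed(d,u,v):
    R=np.array(d["R"]);C=-R.T@np.array(d["t"])
    return C,R.T@np.array([(u-d["cx"])/d["fx"],(v-d["cy"])/d["fy"],1])
def onplane(C,r,z): return C+r*(z-C[2])/r[2]
def wrist():
    s=telemetry.sense();d=snapshot("wrist");d["P"]=np.array(s["eef_pos"]);d["Q"]=np.array(s["tcp_rot"]);return d
def ray_wrist(d,u,v):
    H=np.array(d["hand_eye"]);x=(u-d["cx"])/d["fx"];y=(v-d["cy"])/d["fy"];r=np.hypot(x,y)
    c=np.array([x/r*np.sin(r),y/r*np.sin(r),np.cos(r)]) if r>1e-9 else np.array([0,0,1.])
    return d["P"]+d["Q"]@H[:3,3], d["Q"]@H[:3,:3]@c
def down(yaw): # columns; tool y axis along direction yaw (deg) in world
    a=np.radians(yaw);y=np.array([np.cos(a),np.sin(a),0]);z=np.array([0,0,-1.]);return np.column_stack([np.cross(y,z),y,z])
E
python3 - <<'E'
from h import *
d=dict(np.load("top.npz"));
for u,v,z in((285,212,.11),(315,206,.11),(345,201,.11),(379,208,.075)): print(onplane(*ray_fixed(d,u,v),z))
cv2.imwrite("pics/topc.png",cv2.resize(d["frame"][160:260,230:430],(800,400),interpolation=cv2.INTER_CUBIC))
s=telemetry.sense();w=wrist();print(w["hand_eye"],w["fx"],w["cx"],w["cy"])
E
```

```text
[0.57707486 0.14452217 0.11      ]
[0.59546462 0.06525768 0.11      ]
[ 0.61126647 -0.01446412  0.11      ]
[ 0.59734839 -0.11067873  0.075     ]
[[-6.20266543e-04 -9.47254695e-01 -3.20481136e-01  8.24774421e-02]
 [ 9.99999687e-01 -7.44835831e-04  2.66108920e-04 -6.77641520e-06]
 [-4.90778757e-04 -3.20480871e-01  9.47254861e-01 -1.26287857e-01]
 [ 0.00000000e+00  0.00000000e+00  0.00000000e+00  1.00000000e+00]] 309.70691628693146 319.3955436105 200.42855313501678
```

View pics/topc.png

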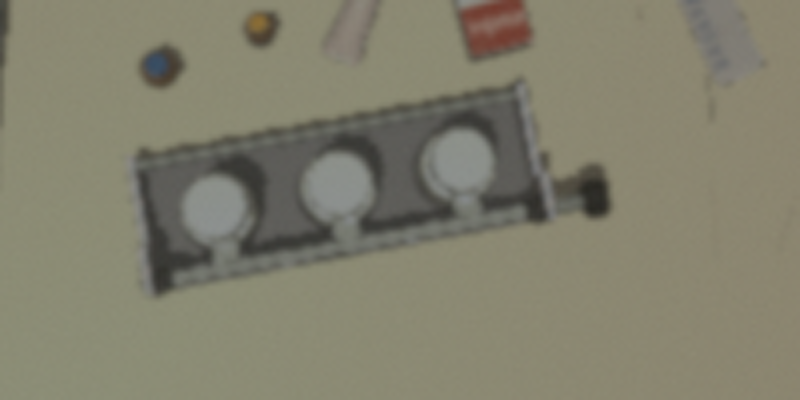

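The crop confirms three caps in a row and a home bar, with its tongues at the shoulders and the black knob at the right. Next is a look from the wrist above the middle of the carrier.

```bash
python3 - <<'E'
from h import *
import pickle
for yaw in (12,192):
    for p in ([.595,.065,.29],[.597,-.11,.075],[.577,.145,.104],[.43,.1,.1],[.43,.1,.3]):
        q=ctrl.ik(p,down(yaw)); print(yaw,p,None if q is None else np.round(q,0))
best=12 if (q0:=ctrl.ik([.595,.065,.29],down(12))) is not None and abs(q0[5])<150 else 192
print(best)
ctrl.goto([.575,.045,.27],down(best))
w=wrist();pickle.dump(w,open("w1.pkl","wb"));cv2.imwrite("pics/w1.png",w["frame"]);print(telemetry.sense()["time_s"],w["P"])
E
```

```text
12 [0.595, 0.065, 0.29] [-2. 19. 14. 84.  0. 76.]
12 [0.597, -0.11, 0.075] [-18.  26.  -8.  56.   0.  60.]
12 [0.577, 0.145, 0.104] [ 6. 23. -8. 59.  0. 84.]
12 [0.43, 0.1, 0.1] [  2.  10. -28.  52.   0.  80.]
12 [0.43, 0.1, 0.3] [ 2.  3. -5. 81.  0. 80.]
192 [0.595, 0.065, 0.29] [  -2.   19.   14.   84.    0. -104.]
192 [0.597, -0.11, 0.075] [ -18.   26.   -8.   56.    0. -120.]
192 [0.577, 0.145, 0.104] [  6.  23.  -8.  59.   0. -96.]
192 [0.43, 0.1, 0.1] [   2.   10.  -28.   52.    0. -100.]
192 [0.43, 0.1, 0.3] [   2.    3.   -5.   81.    0. -100.]
12
2.4833 [0.57483849 0.04589211 0.27008549]
```

View pics/w1.png

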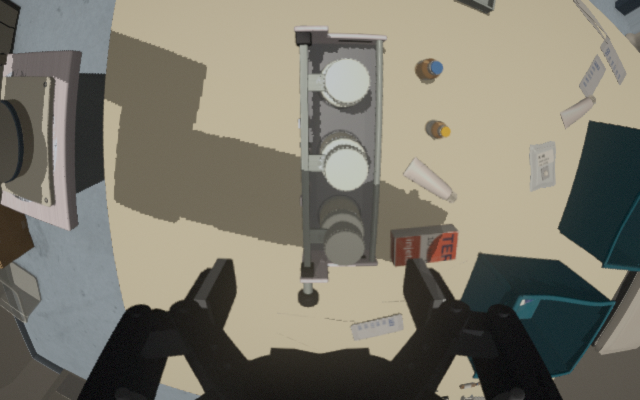

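The wrist view shows cap tops at about (347,80), (347,166) and (345,242, shaded), and the knob at (308,298). Next I'll fit circles and cast rays.

```bash
python3 - <<'E'
from h import *
import pickle
w=pickle.load(open("w1.pkl","rb"));g=cv2.cvtColor(w["frame"],cv2.COLOR_BGR2GRAY)
vis=w["frame"].copy();P=[]
for (u,v) in((347,80),(347,166),(345,242)):
    c=cv2.resize(g[v-38:v+38,u-38:u+38],None,fx=4,fy=4,interpolation=cv2.INTER_CUBIC)
    h=cv2.HoughCircles(cv2.medianBlur(c,5),cv2.HOUGH_GRADIENT_ALT,1.5,20,param1=150,param2=.5,minRadius=72,maxRadius=120)
    for k in ([] if h is None else h[0][:3]):
        x,y,r=k[0]/4+u-38,k[1]/4+v-38,k[2]/4
        p=onplane(*ray_wrist(w,x,y),.11);print(np.round([x,y,r],1),np.round(p,4))
        cv2.circle(vis,(round(x),round(y)),round(r),(0,0,255),1)
m=(g[285:312,292:325]<60).astype(np.uint8);n,l,st,ce=cv2.connectedComponentsWithStats(m)
k=1+np.argmax(st[1:,4]);x,y=ce[k]+[292,285];print("knob",st[k],x,y,onplane(*ray_wrist(w,x,y),.075))
cv2.imwrite("pics/w1c.png",cv2.resize(vis[20:320,260:420],(320*1,600)))
E
```

```text
[344.2  82.1  24.4] [0.5763 0.1473 0.11  ]
[344.2 163.2  25.9] [0.5931 0.0731 0.11  ]
[342.6 240.4  25.9] [ 0.6103 -0.0055  0.11  ]
knob [  7   6  18  15 195] 307.8102564102564 298.2717948717949 [ 0.59335537 -0.11151933  0.075     ]
```

View pics/w1c.png

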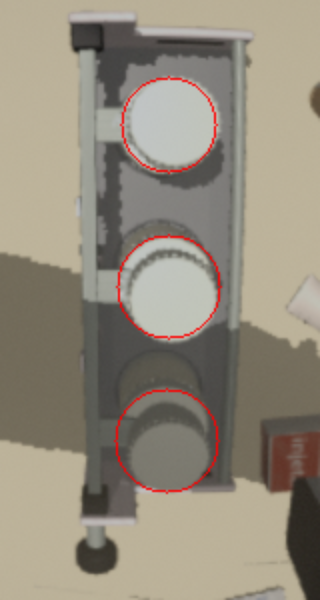

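```bash
python3 - <<'E'
from h import *
import pickle
w=pickle.load(open("w1.pkl","rb"))
P=[onplane(*ray_wrist(w,*c),.11)[:2] for c in((346,81),(347.5,167.3),(345.3,244.5))];print(np.round(P,4))
print([np.linalg.norm(P[i+1]-P[i]) for i in(0,1)],np.mean(P,0),np.degrees(np.arctan2(*(P[2]-P[0])[::-1]))+90)
# carrier end plates and rear rail edges: angle check with rear rail (z=.05) and bar (z=.08)
for z,a,b in((.05,(380,50),(375,255)),(.08,(304,60),(307,262))):
    A,B=[onplane(*ray_wrist(w,*q),z) for q in(a,b)];print(A,B,np.degrees(np.arctan2(B[1]-A[1],B[0]-A[0]))+90)
E
```

```text
[[ 0.5776  0.1487]
 [ 0.597   0.0699]
 [ 0.6141 -0.0096]]
[np.float64(0.08106018585492901), np.float64(0.08132819666367981)] [0.59625198 0.0696838 ] 13.007664031116917
[0.61086459 0.19721354 0.05      ] [ 0.66734721 -0.04534546  0.05      ] 13.108375469761214
[0.53417054 0.16319528 0.08      ] [ 0.58165962 -0.0556097   0.08      ] 12.24546169207595
```

```bash
cat >> h.py <<'E'
YAW=12.7
a_=np.radians(YAW);X=np.array([np.cos(a_),np.sin(a_),0]);Y=np.array([-np.sin(a_),np.cos(a_),0])
R0=down(YAW);M0=np.array([.5965,.069,0])
E
python3 - <<'E'
from h import *
import pickle
D=[]
for i,o in enumerate((0,-.084,-.170)):
    ctrl.servo_line(M0+Y*o+[0,0,.2],R0,speed=.2);ctrl.pause(.2)
    w=wrist();D.append(w);g=cv2.cvtColor(w["frame"],cv2.COLOR_BGR2GRAY)
    c=cv2.resize(g[60:260,220:460],None,fx=3,fy=3,interpolation=cv2.INTER_CUBIC)
    c=cv2.createCLAHE(3,(4,4)).apply(c)
    h=cv2.HoughCircles(cv2.medianBlur(c,5),cv2.HOUGH_GRADIENT_ALT,1.5,60,param1=150,param2=.5,minRadius=75,maxRadius=115)
    for k in ([] if h is None else h[0][:6]):
        x,y,r=k[0]/3+220,k[1]/3+60,k[2]/3;C,ra=ray_wrist(w,x,y)
        p=onplane(C,ra,.11);print(i,np.round([x,y,r],1),np.round(p,4),"carrier",np.round([(p-M0)@X,(p-M0)@Y],4),"cam",np.round([(C-M0)@X,(C-M0)@Y],3))
        cv2.circle(w["frame"],(round(x),round(y)),round(r),(0,0,255),1)
pickle.dump(D,open("w2.pkl","wb"));print(telemetry.sense()["time_s"])
cv2.imwrite("pics/w2.png",np.hstack([d["frame"][20:400,190:450] for d in D]))
E
```

```text
0 [318.  100.5  30.6] [0.5783 0.1484 0.11  ] carrier [-0.0003  0.0815] cam [0.    0.082]
0 [317.5 212.   27.2] [0.5958 0.0682 0.11  ] carrier [-0.0009 -0.0007] cam [0.    0.082]
1 [320.5 101.   29.5] [0.5976 0.0678 0.11  ] carrier [ 0.0008 -0.0014] cam [ 0. -0.]
1 [319. 216.  27.] [ 0.6152 -0.0148  0.11  ] carrier [-0.0002 -0.0859] cam [ 0. -0.]
2 [317.  100.5  30.9] [ 0.6141 -0.016   0.11  ] carrier [-0.0015 -0.0868] cam [ 0.    -0.086]
4.9167
```

View pics/w2.png

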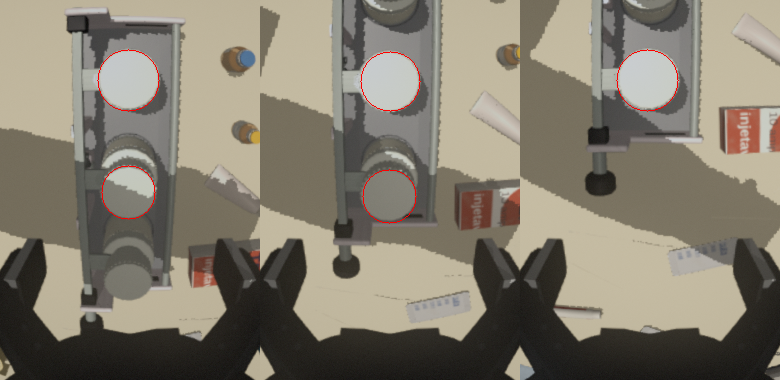

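The circles sit exactly on the cap tops and the pitch comes out at 84 mm. The knob is at about (270,203) in the third frame. Next I'll locate the knob and pull it.

```bash
cat >> h.py <<'E'
M0=M0+Y*-.0022+X*-.0003
def car(p): p=np.asarray(p)-M0;return np.round([p@X,p@Y,p[2]],4)
def at(x,y,z): return M0+X*x+Y*y+np.array([0,0,z])
def st(tag):
    s=telemetry.sense();print(tag,"t",round(s["time_s"],2),"tcp",car(s["eef_pos"]),"F",np.round(s["contact_force"],2),"w",round(s["width"],4),"ff",round(s["finger_force"],1));return s
E
python3 - <<'E'
from h import *
import pickle
w=pickle.load(open("w2.pkl","rb"))[2];g=cv2.cvtColor(w["frame"],cv2.COLOR_BGR2GRAY)
m=(g[185:222,250:290]<55).astype(np.uint8);n,l,s,ce=cv2.connectedComponentsWithStats(m);k=1+np.argmax(s[1:,4])
x,y=ce[k]+[250,185];p=onplane(*ray_wrist(w,x,y),.078);kc=car(p);print(s[k],x,y,kc)
kx=float(np.clip(kc[0],-.045,-.037));ky=-.171
if abs(kc[1]-ky)<.006:
    ctrl.gripper_to(.06,40)
    ctrl.servo_line(at(kx,ky,.15),R0,speed=.2)
    print(ctrl.servo_line(at(kx,ky,.073),speed=.12,stop_force=12)); st("low")
    ctrl.gripper_to(.01,40); st("grip")
    ctrl.servo_line(at(kx,ky-.038,.073),speed=.06); st("pulled")
    w=wrist();cv2.imwrite("pics/w3.png",w["frame"][0:400,150:490])
E
```

```text
[  6   6  30  24 589] 270.1816638370119 203.25127334465196 [-0.0417 -0.1705  0.078 ]
False
low t 6.56 tcp [-0.041  -0.1712  0.0738] F [-0.12  0.89  0.15] w 0.0599 ff 0.0
grip t 6.97 tcp [-0.0421 -0.1712  0.074 ] F [-4.37 -0.68  6.43] w 0.0252 ff 39.0
pulled t 7.75 tcp [-0.0422 -0.2075  0.0739] F [-6.59  7.12  8.03] w 0.025 ff 39.7
```

```bash
cat >> h.py <<'E'
def knob(z=.078):
    w=wrist();g=cv2.cvtColor(w["frame"],cv2.COLOR_BGR2GRAY)
    best=None
    m=(g[120:300,240:320]<55).astype(np.uint8);n,l,s,ce=cv2.connectedComponentsWithStats(m)
    return [(s[k][4],car(onplane(*ray_wrist(w,*(ce[k]+[240,120])),z))[:2]) for k in range(1,n) if s[k][4]>150]
def heft(y,f=30,zg=.103):
    ctrl.gripper_to(.065)
    ctrl.servo_line(at(0,y,.16),R0,speed=.35)
    if ctrl.servo_line(at(0,y,zg),speed=.15,stop_force=10): st("HIT");return None
    f0=st("low")["contact_force"]
    ctrl.gripper_to(.03,f);st("grip")
    ctrl.servo_line(at(0,y,zg+.03),speed=.08);ctrl.pause(.4)
    F=np.mean([(ctrl.pause(.05),telemetry.sense()["contact_force"])[1] for _ in range(4)],0)
    st("up");print("weight",y,F-f0);return F-f0
def setdown(y,zg=.103):
    ctrl.servo_line(at(0,y,zg+.006),speed=.08)
    print("touch",ctrl.servo_line(at(0,y,zg-.001),speed=.03,stop_force=6));st("dn")
    ctrl.gripper_to(.065);ctrl.servo_line(at(0,y,.15),speed=.25)
E
python3 - <<'E'
from h import *
ctrl.gripper_to(.06)
ctrl.servo_line(at(-.0417,-.207,.2),speed=.3);ctrl.pause(.1);print(knob());st("a")
w=heft(.084);
if w is not None: setdown(.084)
E
```

```text
[(np.int32(307), array([-0.0483, -0.2065])), (np.int32(631), array([-0.1067, -0.289 ]))]
a t 8.96 tcp [-0.0422 -0.2067  0.1986] F [-0.24  0.24 -0.49] w 0.0597 ff 0.0
low t 10.72 tcp [0.0002 0.0829 0.1035] F [-0.56 -0.11  0.57] w 0.0651 ff 0.0
grip t 11.06 tcp [0.0006 0.0838 0.1044] F [-0.96 -1.27  6.09] w 0.0406 ff 30.5
up t 12.18 tcp [-0.      0.084   0.1329] F [ 0.59  0.65 -1.95] w 0.0409 ff 30.6
weight 0.084 [ 0.70327317  0.14893529 -2.24238919]
touch True
dn t 12.89 tcp [0.0004 0.0839 0.1041] F [-0.53 -0.13  3.8 ] w 0.0407 ff 31.7
```

The knob is out and the left jar weighs about 2.2 N, so it is part-used. Now the middle and right jars.

```bash
python3 - <<'E'
from h import *
for y in(0,-.084):
    w=heft(y)
    if w is None: break
    setdown(y)
w=wrist();cv2.imwrite("pics/w4.png",w["frame"][0:400,150:490]);st("end")
E
```

```text
low t 14.72 tcp [1.000e-04 8.000e-04 1.032e-01] F [-0.26 -0.19  0.39] w 0.0648 ff 0.0
grip t 15.06 tcp [ 0.0005 -0.      0.1043] F [-2.04  0.08  6.08] w 0.0407 ff 30.3
up t 16.18 tcp [0.    0.    0.133] F [ 0.54  0.5  -4.34] w 0.0411 ff 31.0
weight 0 [ 0.18943476  0.23304994 -4.67919537]
touch True
dn t 16.89 tcp [ 2.000e-04 -1.000e-04  1.041e-01] F [-1.96 -0.63  5.91] w 0.0407 ff 32.0
low t 18.73 tcp [ 1.000e-04 -8.320e-02  1.033e-01] F [-0.23  0.49  0.6 ] w 0.0653 ff 0.0
grip t 19.06 tcp [ 0.0005 -0.0841  0.1044] F [-1.43  0.41  7.27] w 0.0409 ff 30.4
up t 20.18 tcp [ 0.    -0.084  0.133] F [-0.82  0.46 -1.52] w 0.0406 ff 30.6
weight -0.084 [-0.0480537  -0.30986152 -2.78167955]
touch True
dn t 20.89 tcp [ 0.0004 -0.0843  0.1041] F [-0.47 -0.21  4.7 ] w 0.0408 ff 31.4
end t 21.64 tcp [ 0.     -0.084   0.1501] F [-0.46  0.6  -0.84] w 0.0653 ff 0.0
```

View pics/w4.png

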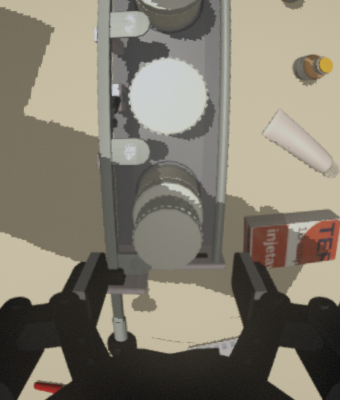

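The middle jar is full (about 4.7 N against 2.2 and 2.8). The view shows the jars upright and the tongues between them, at about (128,25) and (128,150). Next I'll stand the middle jar in front and push the knob home.

```bash
python3 - <<'E'
from h import *
ctrl.servo_line(at(0,0,.16),R0,speed=.25)
ctrl.servo_line(at(0,0,.103),speed=.15);ctrl.gripper_to(.03,40)
ctrl.servo_line(at(0,0,.13),speed=.08);ctrl.servo_line(at(0,0,.225),speed=.15);st("up")
ctrl.servo_line(at(-.122,0,.225),speed=.12);ctrl.pause(.2)
ctrl.servo_line(at(-.122,0,.108),speed=.12)
print(ctrl.servo_line(at(-.122,0,.096),speed=.025,stop_force=5));st("dn")
ctrl.pause(.3);ctrl.gripper_to(.065);ctrl.pause(.3);st("rel")
ctrl.servo_line(at(-.122,0,.2),speed=.2);ctrl.pause(.2)
ctrl.servo_line(at(-.0417,-.207,.2),speed=.25);print(knob());st("k")
w=wrist();cv2.imwrite("pics/w5.png",w["frame"])
E
```

```text
up t 24.28 tcp [-4.000e-04  1.000e-04  2.238e-01] F [ 0.14  0.32 -4.65] w 0.0407 ff 41.1
True
dn t 27.2 tcp [-1.219e-01 -1.000e-04  9.840e-02] F [-0.44  0.1   5.52] w 0.0403 ff 41.9
rel t 28.16 tcp [-0.1226  0.0002  0.0976] F [ 0.51 -0.2  -0.06] w 0.0647 ff 0.0
[(np.int32(307), array([-0.0482, -0.2066])), (np.int32(599), array([-0.1111, -0.2886]))]
k t 30.11 tcp [-0.042  -0.2059  0.2002] F [-0.67 -0.13 -0.63] w 0.065 ff 0.0
```

View pics/w5.png

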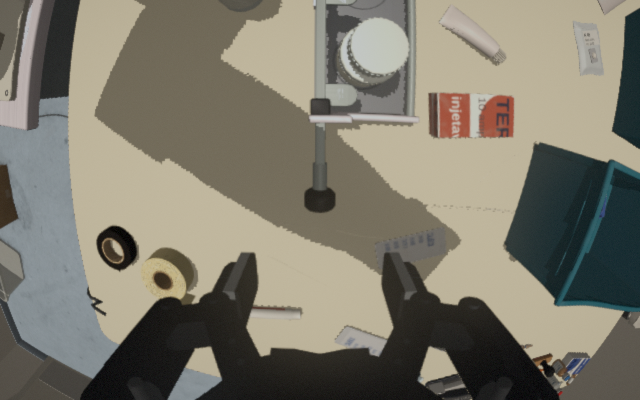

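The view shows the full jar standing on the table (240,0), the right jar seated at (378,48), and the knob out at (320,200). Pushing it home.

```bash
python3 - <<'E'
from h import *
kx=-.0417
ctrl.gripper_to(.06,40)
ctrl.servo_line(at(kx,-.207,.12),speed=.2)
print(ctrl.servo_line(at(kx,-.207,.073),speed=.12,stop_force=12))
ctrl.gripper_to(.01,40);st("grip")
ctrl.servo_line(at(kx,-.169,.073),speed=.05);st("home");ctrl.pause(.3);st("home2")
ctrl.gripper_to(.06);ctrl.servo_line(at(kx,-.171,.2),speed=.3);ctrl.pause(.2);print(knob());st("k")
E
```

```text
False
grip t 31.88 tcp [-0.0422 -0.2073  0.0742] F [-4.95 -1.6   7.65] w 0.0254 ff 38.9
home t 32.79 tcp [-0.042  -0.1711  0.0743] F [-3.59 -9.51  5.16] w 0.0252 ff 39.5
home2 t 33.09 tcp [-0.0421 -0.1711  0.0742] F [-4.06 -9.41  5.47] w 0.0249 ff 39.5
[(np.int32(301), array([-0.0482, -0.1705])), (np.int32(628), array([-0.1068, -0.2529]))]
k t 34.35 tcp [-0.0421 -0.1707  0.1988] F [-0.31  0.17  0.6 ] w 0.06 ff 0.0
```

The knob is home, with its travel measured at 36 mm. Next I'll pick up the full jar.

```bash
python3 - <<'E'
from h import *
ctrl.gripper_to(.065,40)
ctrl.servo_line(at(-.122,0,.2),R0,speed=.2)
print(ctrl.servo_line(at(-.122,0,.098),speed=.12,stop_force=10))
ctrl.gripper_to(.03,40);st("grip")
ctrl.servo_line(at(-.122,0,.3),speed=.12);ctrl.pause(1);st("up")
d=snapshot("side");np.savez("s2.npz",**d);f=d["frame"];cv2.imwrite("pics/s2.png",cv2.resize(f[100:300,230:470],(720,600)))
E
```

```text
False
grip t 37.01 tcp [-1.217e-01 -1.000e-04  9.890e-02] F [-1.96 -0.14  5.34] w 0.0405 ff 39.9
up t 39.84 tcp [-0.122  0.     0.3  ] F [-0.06  0.49 -4.18] w 0.0407 ff 40.9
```

View pics/s2.png

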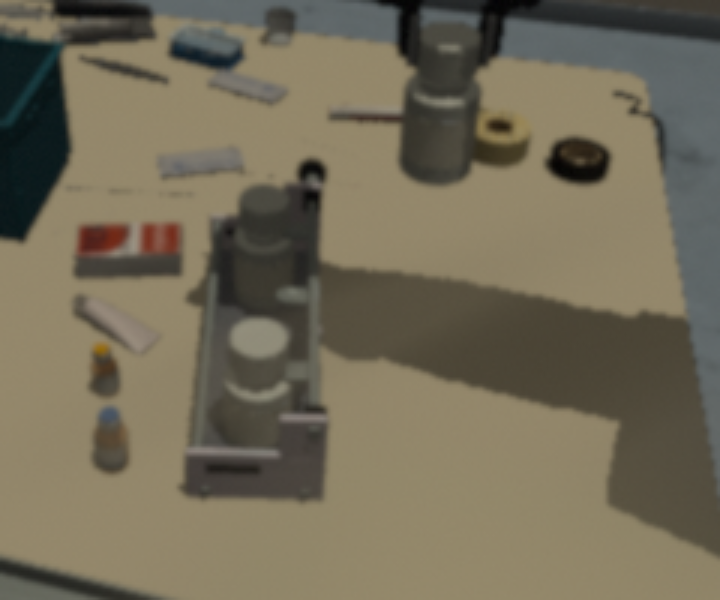

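The view shows the full jar held upright by its cap at (440,100), the two other jars upright in their wells, the knob home at (312,172), and the other items undisturbed.

```bash
python3 -c "
from h import *
print(order.close_job())"
```

```text
the job is handed in; nothing more can be done
None
```

I handed the job in at about 40 s, before seeing any verdict: the middle jar was the full one (about 4.7 N against 2.2 and 2.8), and it is held upright by its cap about 20 cm above the table, with the other two jars locked in their wells.

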